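Charge a test bar into a muffle kiln through its gated slot

TASK

Crank the kiln's handwheel counter-clockwise until you feel the stop, then back it off a quarter turn, so that the gate stands open without jamming. Slide the loaded boat through the slot in the kiln's front cover plate, tip it inside so that the test bar rolls out onto the kiln floor, and draw it out again, never touching the cover plate or the gate with the boat. Lay the boat back on its rest as it lay before, and leave the tea glass and the small bisque bowls where they stand.

Things in the scene. Friction and masses are not known exactly. Their poses are not given: they have to be found in the camera images.
- port_plate: Steel cover plate, 200 wide, 180 tall, on the front of a grey bench-top muffle kiln (casing 220 deep, 210 wide, 211 high, white controller box on its right), fixed to the table. Origin on the table under the casing's middle; x into the kiln, square to the plate, y to the left facing the slot, z up. Plate's faces at x = -118 and -110; slot 60 wide, 46 high. Sizes in mm.
- chamber (a point): Middle of the kiln's chamber floor, behind the slot, height 95; axes as the cover plate's. The chamber begins at the plate's inner face, 85 in front of this point, ends 79 behind it, is 110 wide; roof at height 175. The floor is a low ridge, falling 10 degrees from here to both side walls (9 lower there), so that a bar rolls to a wall. Either side will do. Sizes in mm.
- slot (a point): Middle of the slot (60 wide, 46 high), height 130, in the plane of the foremost metal (lips of the gate's guide rails). The cover plate's inner face, where the chamber begins, is 22.5 further in. Axes as the cover plate's: x into the kiln, z up. Sizes in mm.
- gate: Gate: an aluminium plate 88 wide, 58 tall, sliding up between guide rails in front of the slot. Origin at the middle of its lower edge, 106 above the table when shut. The handwheel lifts it 24 mm a turn. It starts 7 to 23 mm up, too low for the boat; at its stop it is 44 to 54 mm up. A quarter turn short of the stop the slot is free from height 108.5 to 144 or more. Sizes in mm.
- lug_top (a point): Upper face of the stop lug, a dark block 16 wide on the gate's top edge, left of its spindle. When the gate is fully up this face bears on the lower end of the stop bolt. Sizes in mm.
- stop_end (a point): Lower end of a steel stop bolt, 8 thick, hanging in the yoke above the gate's lug; z up. Yoke, bolt and handwheel are clamped on the guide rails at another height each time (bolt's end 208 to 218 above the table). The bolt ends the gate's rise: the stop that is felt at the handwheel. Sizes in mm.
- wheel_hub (a point): Centre of the handwheel (84 diameter, upright axis, over the slot) at the height of its upper face (279 to 289), 8.5 further into the kiln than the slot point; axes as the cover plate's. Counter-clockwise seen from above raises the gate. It starts 1.25 to 1.55 turns short of a hard stop. Turning takes 2 to 4 N at the crank knob. Friction holds the wheel where it is left. Sizes in mm.
- crank_knob (a point): Middle of the upright black crank knob, which circles the hub at radius 42 on the handwheel's rim: 20 in diameter, 42 tall, turning freely on its pin, top 44 above the wheel's upper face, lower end 2 above the wheel's upper face. This point is 23 above the wheel's face. Its own axes turn with the knob and mean nothing. Sizes in mm.
- boat_handle (a point): Middle of the loose boat's wooden handle (80 long, 18 wide, 24 high), on the axis of its flat steel shank (16 wide, 6 high). x points along the boat to its trough, z up. Boat 0.26 kg. Behind the handle are a stub of shank and a round weight, to 100 behind. The shank's underside lies 3 below this point. Sizes in mm.
- boat_nose (a point): Front end of the boat on the shank's axis, 263 ahead of the handle's middle; same axes. The open V trough (22 degree slopes) is 97 long, from here back to 165 ahead of the handle's middle, 44 wide; it reaches 13 below the axis, with the bar 11 above it. Rolled about x by over 25 degrees it drops the bar, surely at 40 to 45, when its edge hangs 17 below the axis. Sizes in mm.
- boat: The charging boat as a whole; same origin and axes as the middle of its handle. Balance point there when empty, about 40 mm ahead when loaded.
- bar_middle (a point): Middle of the round terracotta test bar, 85 long, 20 in diameter, about 0.06 kg, lying loose in the boat's trough, its axis 1 above the shank's. x runs along the bar. Sizes in mm.
- test_bar: The test bar; same point as its middle. Sizes in mm.
- boat_rest: Dark steel rest, fixed: base plate 200 by 90 by 10 with two saddles, 62 behind and 100 ahead of this origin, that carry the boat's shank on flat seats 75 high, 25 wide between cheeks 15 tall flaring outwards. Origin on the table, under the handle's middle as the boat lies at the start; x where the trough points, z up. The handle's middle then lies 78 above this origin. Sizes in mm.
- tea_glass: Tea glass, 68 in diameter, 91 tall, standing on the table near the kiln's left side; origin under its middle. Sizes in mm.
- bisque_cup_a: Small pale bisque bowl, 68 in diameter, 48 tall, left of the kiln; origin under its middle. Sizes in mm.
- bisque_cup_b: Small red-brown bisque bowl, 65 in diameter, 50 tall, at the left of the table; origin under its middle. Sizes in mm.
There are look-alikes about, which are no part of the job. Of the things that look like the test_bar, the larger one is meant.

How it is judged:
On the way, in this order (a step that is already met when the one before it is completed fails the run):
1. the handwheel has been cranked until the gate bears on its stop (z of lug_top in the frame of stop_end above -0.0007 m), for 0.1 s.
2. the handwheel stands backed off a quarter turn (60 to 120 degrees) from the stop (z of lug_top in the frame of stop_end between -0.008 and -0.004 m), for 0.2 s.
3. with the boat's trough inside the kiln, the bar has rolled out onto the kiln floor (x of bar_middle in the frame of port_plate between -0.066 and 0.03 m and y of bar_middle in the frame of port_plate between -0.056 and 0.056 m and z of bar_middle in the frame of port_plate between 0.085 and 0.116 m and x of boat_nose in the frame of port_plate above -0.02 m), for 0.2 s.
At the end, for the whole second after the job is handed in: The test bar lies at rest on the chamber floor behind the cover plate; the handwheel stands 60 to 120 degrees (gate 4 to 8 mm) short of the felt stop; the boat lies at rest in both saddles of its rest, trough up and pointing as before, its handle within 25 mm of its old place lengthwise (all of step 2 and x of bar_middle in the frame of port_plate between -0.066 and 0.03 m and y of bar_middle in the frame of port_plate between -0.056 and 0.056 m and z of bar_middle in the frame of port_plate between 0.085 and 0.116 m and linear speed of each of test_bar, boat below 0.02 m/s and x of boat_handle in the frame of boat_rest between -0.025 and 0.025 m and y of boat_handle in the frame of boat_rest between -0.012 and 0.012 m and z of boat_handle in the frame of boat_rest between 0.07 and 0.085 m and x of boat_nose in the frame of boat_rest above 0.2 m and angle between boat_handle's own z axis and vertical below 0.15 rad and angle between the x axis of boat_handle and the x axis of boat_rest, either way round below 0.15 rad); the robot touches nothing.
It fails at once if the boat touches the cover plate, its guides or the gate (contact force between boat and port_plate above 0.3 N).
It fails at once if the tea glass or a bisque bowl is moved by more than 20 mm (distance of any of tea_glass, bisque_cup_a, bisque_cup_b from where it was at the start of the episode above 0.02 m).
It also fails if it takes over 72 s, if anything falls off the work surface, if the arm or the gripper's body presses on something with over 40 N, if the wrist force passes 120 N, or if a joint passes its speed limit or range.

ROBOT

A 6-joint arm with a two-finger parallel gripper is mounted at the origin on a cart in front of the work surface, level with it; the furniture and walls round the work are solid. World frame = base frame: x ahead of the robot, y to its left, z up, the work surface at z = 0. Lengths are in m, angles in rad, forces in N, time in s.
With the tool pointing down it reaches from about 0.325 to 0.9 m from the base axis. Payload 3.5 kg.
Tool frame: the origin (TCP) lies on the mounting face of the last link; the fingertips stand 173 mm ahead of it and the grasp point (between the pads) lies manip.grip_depth ahead of it (manip.grip_depth is the distance from the TCP to the grasp point, in m); z points along the fingers, y is the line along which they close (so a half turn about z gives the same grasp; the last joint's range is limited). The gripper opens to 85 mm and grips with 20 to 120 N. Pads are 22 mm wide; open, the fingers measure 114 mm over their backs; the gripper's body (76 mm by 85 mm) begins 54 mm behind the grasp point. The pads swing forward as they close: fully open they stand 13 mm farther back than shut.
Start: joints at [-1.248, 0.276, -0.026, 1.268, 0, 1.467], TCP at [0.258, -0.569, 0.405] pointing down, gripper open.
Joint ranges: [-3.12, 3.12], [-0.85, 1.88], [-1.08, 1.24], [-1.95, 2.15], [-1.57, 1.53], [-3.14, 3.14]. Speed limits (rad/s): [2.57, 2.57, 3.14, 3.14, 3.14, 3.14].

INTERFACE

Orientations are given as a unit quaternion [x, y, z, w].
In Python, from cell import manip, viewer, spotter gives the robot as it stands.
- The arm moves only by the shell command python3 -m crank 'ROWS'. ROWS is JSON, a list of rows, each a list of 7 numbers: the turn, a rotation vector about the tool's x, y, z scaled (see below), then the shift along the tool's x, y, z scaled (see below), then the opening, from 0 (shut) to 1 (fully open). In form: [[rx, ry, rz, x, y, z, gripper], ...]. A call has 1 to 20 rows; each row is the pose to reach, as a shift and turn from the pose commanded when the call began, along the tool's axes at that moment; what a row does not reach only later rows make up. The controller multiplies each number of a shift by 0.25 m and each number of a turn by 90 degrees. A row lasts 1/8 s, in which the tool goes at most 62.5 mm and 10.7 degrees, less where a joint would pass 70% of its speed; a pose out of reach is approached as far as the arm can. A call with a number of a shift or a turn outside -1 to 1 is refused whole. A call with a gripper value outside its range is refused whole. The fingers move at their own pace and stop on an object; the grip force is fixed at half the most. Time passes only in rows, so rows that repeat a pose let the fingers close. It gives the time, the measured TCP pose, the force, the opening and the grip force at its end, in the units of the state.
- manip.state(): the state, without advancing time (a new reading comes with each control period).
- viewer.capture(name): name is "scene" or "top"; returns (picture, depth): 480x640x3 uint8, red, green, blue; 480x640 float32, m along the optical axis (not along the pixel's ray), 0 where there is no reading.
- viewer.camera_model(name): a dict with "mtx" (3x3 intrinsics, pixels), "rvec" (rotation vector, rad) and "tvec" (3), from world to camera coordinates, as OpenCV has them. Camera axes: x right, y down, z forward; pixel columns grow to the right and rows downward; lengths in m; the calibration is good to about 2 mm. A picture is of the moment at which its call begins. camera_model takes no time and is no camera call.
- manip.sign_off(): hands the job in; it is judged then, once.
Trained networks look in the newest picture that a camera, given by its name, has taken for a name from the list of things; names that differ only in an ending like _2 or _b are one class to them, and where a whole thing is asked for, a point or a joint stands for the part that bears it (a point fixed in the world has none). Each returns a list of dicts, best first, with "conf" (0 to 1); they miss things now and then, are a little off and sometimes report something else, mostly with a low value. They report only what shows in the picture. A call takes as long as a camera call. They do not tell look-alikes from the thing itself.
- spotter.masks_of(camera, name): "region" (480x640 bool, what is visible of it) and "uv" ([column, row] in pixels, amid what is visible of it).
- spotter.landmark_of(camera, name): "uv" ([column, row] in pixels: a listed point, or the origin of a listed thing).
The state is a dict: "t": time; "joints": joint angles; "qvel": joint speeds; "tau": joint torques, N m; "eef_pos": TCP position; "tool_rot": TCP orientation; "wrist_force": force on the tool from outside, world axes, zero at the start; "ft_torque": the same for the moment, N m; "finger_gap": finger opening in m; "grip_force": force on a finger pad.
Only numpy, scipy, OpenCV 4.12 (cv2) and the standard library are available. Lean on these libraries where they do the work, as an engineer would, in place of code of your own. Each camera call takes 0.05 s, during which the arm holds its last target. There are 200 camera calls.

## Working session

There is one attempt and no reset: what is moved stays moved. The work goes in short steps, Python scripts to look and compute and a shell command to move; the robot and the scene stay as the last step left them, time stands still between calls to the robot, and variables do not carry over. Pictures are saved under pics/ and viewed, at most 10 in all, crops included, and the job is handed in when it is done.

```bash
ls; mkdir -p pics; cat > h.py <<'E'
import numpy as np,cv2
from cell import manip,viewer,spotter
from scipy.spatial.transform import Rotation as R
def cam(n):
    m=viewer.camera_model(n);K=np.array(m['mtx']);Rm=cv2.Rodrigues(np.array(m['rvec'],float))[0];t=np.array(m['tvec'],float).ravel();return K,Rm,t
def ray(n,uv):
    K,Rm,t=cam(n);d=Rm.T@np.linalg.inv(K)@np.array([uv[0],uv[1],1.]);return -Rm.T@t,d
def atz(n,uv,z):
    c,d=ray(n,uv);return c+d*(z-c[2])/d[2]
def atd(n,uv,dep):
    c,d=ray(n,uv);return c+d*dep
def proj(n,p):
    K,Rm,t=cam(n);q=K@(Rm@np.array(p,float)+t);return q[:2]/q[2]
def tri(uva,uvb,a='scene',b='top'):
    c1,d1=ray(a,uva);c2,d2=ray(b,uvb);A=np.c_[d1,-d2];s=np.linalg.lstsq(A,c2-c1,rcond=None)[0]
    p=c1+d1*s[0];q=c2+d2*s[1];return (p+q)/2,np.linalg.norm(p-q)
E
cat > a.py <<'E'
from h import *
np.set_printoptions(precision=4,suppress=True)
print(manip.state(),manip.grip_depth)
D={}
for c in ['scene','top']:
    im,d=viewer.capture(c);D[c]=d;cv2.imwrite(f'pics/{c}0.png',im[:,:,::-1]);print(c,-cam(c)[1].T@cam(c)[2])
for n in ['port_plate','chamber','slot','gate','lug_top','stop_end','wheel_hub','crank_knob','boat_handle','boat_nose','bar_middle','boat_rest','tea_glass','bisque_cup_a']:
    u={}
    for c in D:
        r=spotter.landmark_of(c,n)
        for k in r[:3]:
            uv=np.array(k['uv']);i=np.clip(np.round(uv).astype(int),0,[639,479]);dd=D[c][i[1],i[0]]
            print(n,c,uv,round(k['conf'],2),'depthpt',atd(c,uv,dd))
        if r:u[c]=r[0]['uv']
    if len(u)==2:print('   TRI',tri(u['scene'],u['top']))
E
python3 a.py
```

```text
pics
{'t': 0.0, 'joints': array([-1.2484,  0.2772, -0.0279,  1.268 , -0.    ,  1.4674]), 'qvel': array([ 0.0004, -0.0004,  0.0017,  0.0002, -0.0004,  0.001 ]), 'tau': array([ -0.001 , -44.5505,  29.5207,   0.0164,  -0.0001,  -0.    ]), 'eef_pos': array([ 0.258 , -0.5688,  0.4036]), 'tool_rot': array([ 0.9774,  0.2113, -0.0001, -0.0011]), 'wrist_force': array([0.3945, 0.522 , 0.0701]), 'ft_torque': array([-0.0143,  0.0292, -0.0665]), 'grip_force': 0.0, 'finger_gap': 0.08576063954991328} 0.1547
scene [-0.0999  0.8613  0.7488]
top [0.4497 0.1127 1.2043]
port_plate scene [361.6 261.7] 0.63 depthpt [ 0.6596 -0.093   0.0638]
port_plate scene [283.9 302.6] 0.16 depthpt [0.716  0.1055 0.0172]
chamber scene [364.1 228.8] 0.73 depthpt [ 0.656  -0.0916  0.1517]
chamber top [246.7 218.5] 0.46 depthpt [0.6468 0.2549 0.0867]
   TRI (array([0.5378, 0.1821, 0.314 ]), np.float64(0.15960237802419086))
slot scene [366.1 237.2] 0.79 depthpt [ 0.6487 -0.0912  0.133 ]
slot top [403.  219.9] 0.91 depthpt [ 0.6529 -0.0925  0.0834]
slot top [241.3 314.2] 0.2 depthpt [0.4376 0.2575 0.0897]
   TRI (array([ 0.6
[... 2387 characters left out ...]
   TRI (array([0.4322, 0.2611, 0.0006]), np.float64(0.010820558913541412))
tea_glass scene [282.4 305.3] 0.74 depthpt [0.7172 0.109  0.0112]
tea_glass top [319.8 188.5] 0.95 depthpt [0.7374 0.0935 0.0099]
   TRI (array([ 0.7396,  0.0917, -0.007 ]), np.float64(0.004878889535137906))
bisque_cup_a scene [233.2 397.9] 0.72 depthpt [0.5513 0.3831 0.0257]
bisque_cup_a scene [309.2 327.2] 0.62 depthpt [0.6065 0.137  0.0216]
bisque_cup_a scene [280.7 303.4] 0.22 depthpt [0.7171 0.1141 0.0187]
bisque_cup_a top [307.2 231.1] 0.86 depthpt [0.6334 0.1211 0.0118]
bisque_cup_a top [199.8 252.1] 0.79 depthpt [0.5777 0.3699 0.0124]
   TRI (array([ 0.7167,  0.175 , -0.2175]), np.float64(0.14113989118604106))
```

View pics/scene0.png

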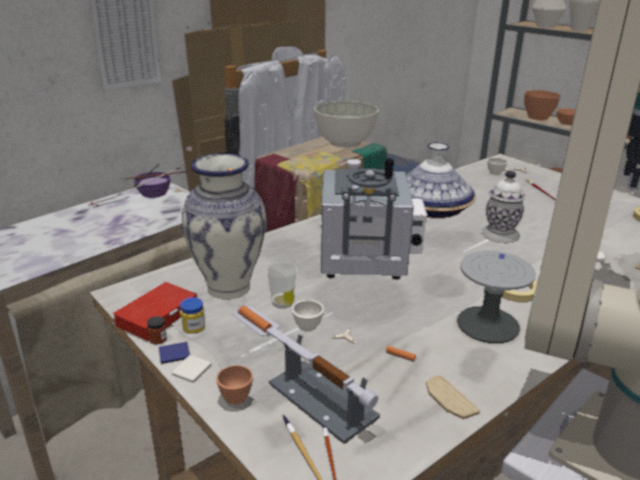

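View pics/top0.png

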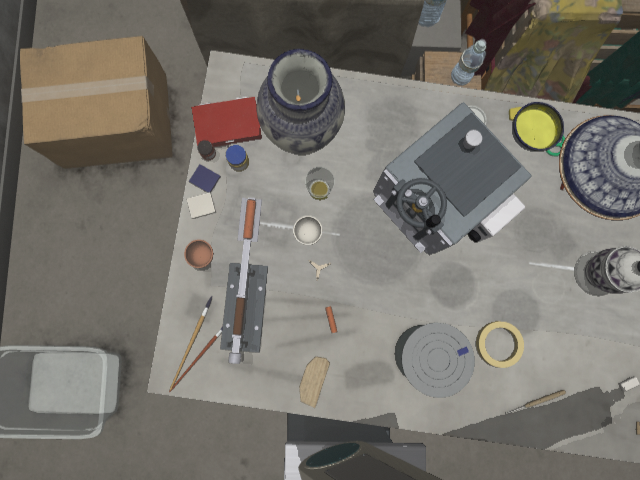

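Scene: the kiln is yawed, its slot faces lower-left in the top view (gate rails at ~(375,185)–(430,250), wheel about (422,202), knob (436,220)). The boat is on its rest with the handle at (240,312) and the nose up at ~(250,200). The small bar at (331,318) is the decoy.

```bash
cat > b.py <<'E'
from h import *
np.set_printoptions(precision=4,suppress=True)
def cloud(c):
    im,d=viewer.capture(c);K,Rm,t=cam(c);v,u=np.mgrid[:480,:640]
    P=np.stack([(u-K[0,2])/K[0,0]*d,(v-K[1,2])/K[1,1]*d,d],-1).reshape(-1,3)
    return (P-t)@Rm, d.ravel()>0
P,ok=cloud('top')
m=ok&(abs(P[:,2]-.211)<.006)&(abs(P[:,0]-.72)<.2)&(abs(P[:,1]+.15)<.2)
mm=m.reshape(480,640).astype(np.uint8);n,l,s,c=cv2.connectedComponentsWithStats(mm);k=1+np.argmax(s[1:,4]);sel=(l==k).ravel()
print('area comps',s[1:,4][:8]);r=cv2.minAreaRect(P[sel][:,:2].astype(np.float32)*1000);print('casing',r,cv2.boxPoints(r))
print('casing z',np.median(P[sel,2]))
# kiln edges at height .211 - robust
w=ok&(P[:,2]>.268)&(P[:,2]<.295)&(np.hypot(P[:,0]-.656,P[:,1]+.092)<.08)
q=P[w];print('wheel pts',len(q),'zmed',np.median(q[:,2]),np.percentile(q[:,2],[50,80,95]))
print('circle',cv2.minEnclosingCircle(q[:,:2].astype(np.float32)*1000))
kb=ok&(P[:,2]>.312)&(np.hypot(P[:,0]-.656,P[:,1]+.092)<.08);print('knob',kb.sum(),P[kb].mean(0),P[kb].min(0),P[kb].max(0))
# boat
for nme in ['boat','boat_handle','bar_middle','boat_rest','wheel_hub','gate']:
  for kk in spotter.masks_of('top',nme)[:2]:
    g=kk['region'].ravel()&ok;p=P[g];pc=p[:,:2].mean(0);ev=np.linalg.svd(p[:,:2]-pc,full_matrices=False)[2][0];ev*=np.sign(ev[0]);a=(p[:,:2]-pc)@ev
    print(nme,round(kk['conf'],2),g.sum(),pc,'yaw',np.degrees(np.arctan2(ev[1],ev[0])),'ends',pc+ev*a.min(),pc+ev*a.max(),'z',np.percentile(p[:,2],[5,50,95]))
E
python3 b.py
```

```text
area comps [ 2 18  8  1  3  7  1  1]
casing ((750.265380859375, -191.75497436523438), (192.07467651367188, 179.65087890625), 42.358917236328125) [[ 618.7778 -190.0868]
 [ 739.8216 -322.8378]
 [ 881.753  -193.4231]
 [ 760.7092  -60.6721]]
casing z 0.21004913715495405
wheel pts 1070 zmed 0.27926604973634916 [0.2793 0.2815 0.2866]
circle ((650.4326171875, -92.16680145263672), 48.48794174194336)
knob 107 [ 0.6109 -0.1043  0.3221] [ 0.6024 -0.1151  0.3141] [ 0.6206 -0.0956  0.3273]
boat 0.61 1479 [0.5195 0.2579] yaw -3.6583964358640584 ends [0.3353 0.2697] [0.6954 0.2466] z [0.0711 0.0803 0.091 ]
boat_handle 0.57 1639 [0.5251 0.2574] yaw -3.5474269074706273 ends [0.3347 0.2692] [0.7127 0.2458] z [0.0703 0.0798 0.091 ]
bar_middle 0.69 357 [0.6454 0.2495] yaw -4.791424345067479 ends [0.6042 0.2529] [0.6882 0.2459] z [0.0731 0.0856 0.09  ]
bar_middle 0.62 182 [0.4283 0.0617] yaw 15.39357090032047 ends [0.4001 0.0539] [0.4575 0.0698] z [-0.0018  0.0118  0.0157]
boat_rest 0.92 2650 [0.4532 0.2593] yaw -2.803213860644257 ends [0.3507 0.2643] [0.5539 0.2544] z [0.0054 0.0096 0.0695]
boat_rest 0.55 654 [0.5744 0.37  ] yaw -75.54153900420023 ends [0.5651 0.4061] [0.5832 0.3359] z [0.0055 0.0166 0.0504]
wheel_hub 0.75 1936 [ 0.6505 -0.0903] yaw 35.82326390183846 ends [ 0.602  -0.1254] [ 0.7036 -0.052 ] z [0.1726 0.2775 0.3175]
gate 0.8 165 [ 0.6515 -0.0902] yaw 41.94797644478328 ends [ 0.6231 -0.1157] [ 0.6708 -0.0728] z [0.1528 0.1807 0.2893]
```

```bash
cat > c.py <<'E'
from b import *
print('-----')
from scipy.optimize import least_squares,minimize
w=ok&(P[:,2]>.272)&(P[:,2]<.290)&(np.hypot(P[:,0]-.656,P[:,1]+.092)<.07);q=P[w][:,:2]
best=max(((lambda r:((r>.033)&(r<.043)).sum()-2*((r>.044)&(r<.055)).sum())(np.hypot(q[:,0]-x,q[:,1]-y)),x,y) for x in np.arange(.64,.675,.001) for y in np.arange(-.11,-.07,.001));print('annulus hub',best)
S,o2=cloud('scene')
th=np.radians(-47.7);
for lo,hi in [(.02,.09),(.02,.06),(.06,.1)]:
    m=o2&(S[:,2]>lo)&(S[:,2]<hi)&(abs(S[:,0]-.67)<.12)&(abs(S[:,1]+.1)<.12);p=S[m]
    bestn=(0,)
    rng=np.random.default_rng(0)
    for _ in range(500):
        a,b=p[rng.choice(len(p),2,False)][:,:2];d=b-a;L=np.hypot(*d)
        if L<.05:continue
        nrm=np.array([-d[1],d[0]])/L
        c=(abs((p[:,:2]-a)@nrm)<.0025).sum()
        if c>bestn[0]:bestn=(c,nrm,a)
    inl=p[abs((p[:,:2]-bestn[2])@bestn[1])<.004]
    c0=inl[:,:2].mean(0);ev=np.linalg.svd(inl[:,:2]-c0)[2][0];n=np.array([ev[1],-ev[0]]);n*=np.sign(n[0]);a=(inl[:,:2]-c0)@ev
    print(len(p),len(inl),'into yaw',np.degrees(np.arctan2(n[1],n[0])),'c',c0,'ends',c0+ev*a.min(),c0+ev*a.max(),'hub offset along n if hub=.',n@(np.array([best[1],best[2]])-c0))
E
python3 c.py | sed -n '/-----/,$p'
python3 - <<'E'
import cv2
a=cv2.imread('pics/top0.png')[90:270,360:540];b=cv2.imread('pics/scene0.png')[145:295,305:455]
cv2.imwrite('pics/crop.png',cv2.hconcat([cv2.resize(a,(400,400),interpolation=2),cv2.resize(b,(400,400),interpolation=2)]))
E
```

```text
-----
annulus hub (np.int64(91), np.float64(0.653), np.float64(-0.08899999999999998))
1994 1351 into yaw -48.1311536977498 c [ 0.6566 -0.097 ] ends [ 0.7328 -0.0287] [ 0.5805 -0.1652] hub offset along n if hub=. -0.008365270963381593
1029 857 into yaw -48.10138357309307 c [ 0.656  -0.0983] ends [ 0.7331 -0.029 ] [ 0.5809 -0.1656] hub offset along n if hub=. -0.008866956170085694
1378 735 into yaw -48.002950473145994 c [ 0.657  -0.0966] ends [ 0.7297 -0.0311] [ 0.5788 -0.1671] hub offset along n if hub=. -0.00834961569695786
```

View pics/crop.png

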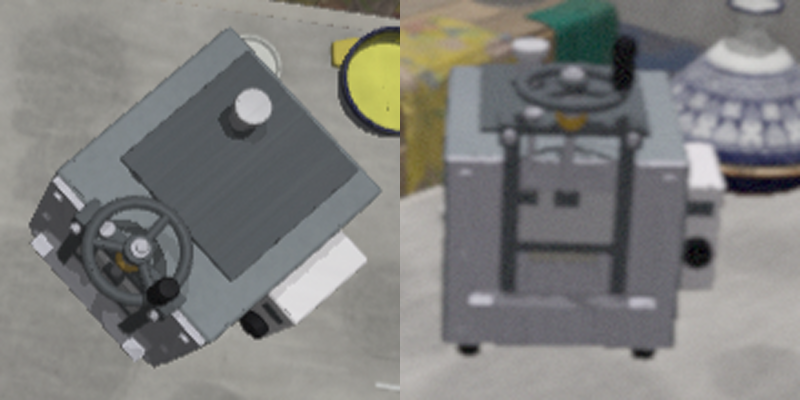

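```bash
python3 -m crank '[[0,0,0,0,0,-0.25,0.6],[0,0,0,0,0,-0.5,0.6],[0,0,-1,1,-0.53,-0.52,0.6],[0,0,-1,1,-0.53,-0.52,0.6],[0,0,-1,1,-0.53,-0.52,0.6],[0,0,-1,1,-0.53,-0.52,0.6],[0,0,-1,1,-0.53,-0.52,0.6],[0,0,-1,1,-0.53,-0.52,0.6],[0,0,-1,1,-0.53,-0.52,0.6],[0,0,-1,1,-0.53,-0.52,0.6],[0,0,-1,1,-0.53,-0.52,0.6],[0,0,-1,1,-0.53,-0.52,0.6],[0,0,-1,1,-0.53,-0.52,0.6]]'
cat >> h.py <<'E'
def tool(target):
    """grasp-point target world -> shift units in tool axes from present pose"""
    s=manip.state();r=R.from_quat(s['tool_rot']);g=s['eef_pos']+r.apply([0,0,manip.grip_depth])
    x=r.apply([1,0,0]);return r.inv().apply(np.array(target)-g)/.25,g,np.degrees(np.arctan2(x[1],x[0])),r.as_matrix()[:,2]
E
python3 -c "
from h import *
print(tool([.6125,-.104,.375]),manip.state()['joints'])"
```

```text
t: 3.88
eef_pos: [0.4311, -0.3453, 0.5347]
tool_rot: [0.542, 0.84, -0.0, 0.0]
wrist_force: [-0.3, 0.3, 0.0]
finger_gap: 0.051
grip_force: 0.0
(array([0.58024476, 1.05892542, 0.0201025 ]), array([ 0.43105965, -0.34525677,  0.38002661]), np.float64(114.33372330182549), array([ 1.05895218e-05, -1.20520101e-05, -1.00000000e+00])) [-7.92374276e-01  1.07245830e-01  3.70089033e-02  1.50054338e+00
 -9.22423705e-07  3.53718460e-01]
```

```bash
python3 -m crank '[[0,0,-0.73,0.58,1,0.02,0.6],[0,0,-0.73,0.58,1,0.02,0.6],[0,0,-0.73,0.58,1,0.02,0.6],[0,0,-0.73,0.58,1,0.02,0.6],[0,0,-0.73,0.58,1,0.02,0.6],[0,0,-0.73,0.58,1,0.02,0.6],[0,0,-0.73,0.58,1,0.02,0.6],[0,0,-0.73,0.58,1,0.02,0.6],[0,0,-0.73,0.58,1,0.02,0.6]]'
cat > look.py <<'E'
from h import *
import sys
np.set_printoptions(precision=4,suppress=True)
D={}
for c in ['scene','top']:
    im,d=viewer.capture(c);D[c]=d;cv2.imwrite(f'pics/{c}_{sys.argv[1]}.png',im[:,:,::-1])
for n in sys.argv[2:]:
    u={}
    for c in D:
        r=spotter.landmark_of(c,n)
        for k in r[:2]: print(n,c,np.array(k['uv']),round(k['conf'],2),'D',atd(c,k['uv'],D[c][int(k['uv'][1]),int(k['uv'][0])]))
        if r:u[c]=r[0]['uv']
    if len(u)==2:print('   TRI',tri(u['scene'],u['top']))
E
python3 look.py 1 crank_knob; python3 -c "
from h import *
print(tool([.6125,-.104,.306]))"
```

```text
t: 5.0
eef_pos: [0.5986, -0.1105, 0.5299]
tool_rot: [0.001, 1.0, -0.0, 0.0]
wrist_force: [-0.3, 0.6, -1.0]
finger_gap: 0.0515
grip_force: 0.0
crank_knob scene [370.  237.9] 0.55 D [ 0.6421 -0.0974  0.1313]
crank_knob scene [388.4 167.5] 0.44 D [ 0.6053 -0.0995  0.3105]
(array([-0.05506832,  0.02529401,  0.27654237]), array([ 0.59872451, -0.11032591,  0.3751337 ]), np.float64(-179.9760933986439), array([ 1.59832216e-04, -4.82289816e-05, -9.99999986e-01]))
```

```bash
python3 -m crank '[[0,0,0,-0.053,0.021,0,0.6],[0,0,0,-0.053,0.021,0.14,0.6],[0,0,0,-0.053,0.021,0.275,0.6],[0,0,0,-0.053,0.021,0.275,0.6],[0,0,0,-0.053,0.021,0.275,0],[0,0,0,-0.053,0.021,0.275,0],[0,0,0,-0.053,0.021,0.275,0],[0,0,0,-0.053,0.021,0.275,0],[0,0,0,-0.053,0.021,0.275,0]]'
```

```text
t: 6.32
eef_pos: [0.6127, -0.1049, 0.4633]
tool_rot: [-0.001, 1.0, -0.001, 0.002]
wrist_force: [-0.2, -0.7, 6.4]
finger_gap: 0.0185
grip_force: 59.0
```

```bash
cat > circ.py <<'E'
from h import *
import sys
# hubx huby a0 step n r
hx,hy,a0,st,n,r,dz=map(float,sys.argv[1:8])
s=manip.state();e=s['eef_pos'];print(e,'ang now',np.degrees(np.arctan2(e[1]-hy,e[0]-hx)),'r',np.hypot(e[1]-hy,e[0]-hx))
a0=np.radians(a0)
print(','.join('[0,0,0,%.3f,%.3f,%.3f,0]'%(-r*(np.cos(a)-np.cos(a0))/.25,r*(np.sin(a)-np.sin(a0))/.25,-dz/.25) for a in a0+np.radians(st)*np.arange(1,int(n)+1)))
E
python3 circ.py .6525 -.0915 -161.3 18 20 .042 .003
```

```text
[ 0.61267383 -0.10493024  0.46330038] ang now -161.3647896630723 r 0.04202969452956546
[0,0,0,-0.024,-0.047,-0.012,0],[0,0,0,-0.062,-0.083,-0.012,0],[0,0,0,-0.109,-0.107,-0.012,0],[0,0,0,-0.161,-0.114,-0.012,0],[0,0,0,-0.213,-0.105,-0.012,0],[0,0,0,-0.260,-0.081,-0.012,0],[0,0,0,-0.296,-0.043,-0.012,0],[0,0,0,-0.320,0.004,-0.012,0],[0,0,0,-0.327,0.056,-0.012,0],[0,0,0,-0.318,0.108,-0.012,0],[0,0,0,-0.294,0.154,-0.012,0],[0,0,0,-0.256,0.191,-0.012,0],[0,0,0,-0.209,0.214,-0.012,0],[0,0,0,-0.157,0.222,-0.012,0],[0,0,0,-0.105,0.213,-0.012,0],[0,0,0,-0.059,0.189,-0.012,0],[0,0,0,-0.022,0.151,-0.012,0],[0,0,0,0.001,0.104,-0.012,0],[0,0,0,0.009,0.052,-0.012,0],[0,0,0,0.000,0.000,-0.012,0]
```

```bash
python3 -m crank '[[0,0,0,-0.024,-0.047,-0.008,0],[0,0,0,-0.062,-0.083,-0.012,0],[0,0,0,-0.109,-0.107,-0.012,0],[0,0,0,-0.161,-0.114,-0.012,0],[0,0,0,-0.161,-0.114,-0.012,0]]'
```

```text
t: 6.95
eef_pos: [0.6542, -0.1339, 0.4635]
tool_rot: [-0.001, 1.0, -0.001, 0.001]
wrist_force: [1.2, -1.1, -1.7]
finger_gap: 0.018
grip_force: 58.6
```

```bash
python3 -m crank '[[0,0,0,-0.052,0.009,0,0],[0,0,0,-0.099,0.033,0,0],[0,0,0,-0.135,0.071,0,0],[0,0,0,-0.159,0.118,0,0],[0,0,0,-0.166,0.170,0,0],[0,0,0,-0.157,0.222,0,0],[0,0,0,-0.133,0.268,0,0],[0,0,0,-0.095,0.305,0,0],[0,0,0,-0.095,0.305,0,0]]'
```

```text
t: 8.07
eef_pos: [0.6741, -0.0556, 0.4635]
tool_rot: [-0.001, 1.0, 0.001, -0.002]
wrist_force: [-2.6, 0.5, -4.0]
finger_gap: 0.0183
grip_force: 59.3
```

```bash
python3 -m crank '[[0,0,0,0.047,0.023,0,0],[0,0,0,0.099,0.031,0,0],[0,0,0,0.151,0.022,0,0],[0,0,0,0.197,-0.002,0,0],[0,0,0,0.234,-0.040,0,0],[0,0,0,0.257,-0.087,0,0],[0,0,0,0.265,-0.139,0,0],[0,0,0,0.256,-0.191,0,0],[0,0,0,0.256,-0.191,0,0]]'; python3 look.py 2 lug_top stop_end
```

```text
t: 9.2
eef_pos: [0.6124, -0.1045, 0.4635]
tool_rot: [-0.001, 1.0, 0.002, 0.001]
wrist_force: [6.0, 0.6, -8.8]
finger_gap: 0.0184
grip_force: 59.6
lug_top scene [354. 204.] 0.88 D [ 0.6808 -0.0821  0.2084]
stop_end scene [353.6 202.5] 0.75 D [ 0.6693 -0.0667  0.2204]
stop_end scene [331.1 369.9] 0.38 D [0.4287 0.2657 0.0883]
stop_end top [406.5 201.7] 0.87 D [ 0.6528 -0.0641  0.2747]
   TRI (array([ 0.6684, -0.0722,  0.2186]), np.float64(0.008511345507570359))
```

```bash
python3 -m crank '[[0,0,0,-0.024,-0.047,0,0],[0,0,0,-0.062,-0.083,0,0],[0,0,0,-0.109,-0.107,0,0],[0,0,0,-0.161,-0.114,0,0],[0,0,0,-0.161,-0.114,0,0]]'; python3 circ.py .6525 -.0915 -89.3 9 12 .042 0
```

```text
t: 10.12
eef_pos: [0.654, -0.134, 0.4636]
tool_rot: [-0.001, 1.0, -0.001, 0.001]
wrist_force: [1.8, -1.1, -8.9]
finger_gap: 0.0183
grip_force: 59.5
[ 0.65396159 -0.13395484  0.46355525] ang now -88.02826619643847 r 0.042479986989183635
[0,0,0,-0.026,0.002,-0.000,0],[0,0,0,-0.052,0.009,-0.000,0],[0,0,0,-0.076,0.019,-0.000,0],[0,0,0,-0.098,0.033,-0.000,0],[0,0,0,-0.118,0.051,-0.000,0],[0,0,0,-0.135,0.071,-0.000,0],[0,0,0,-0.149,0.094,-0.000,0],[0,0,0,-0.158,0.118,-0.000,0],[0,0,0,-0.164,0.144,-0.000,0],[0,0,0,-0.166,0.170,-0.000,0],[0,0,0,-0.164,0.196,-0.000,0],[0,0,0,-0.157,0.222,-0.000,0]
```

```bash
python3 -m crank '[[0,0,0,-0.026,0.002,0,0],[0,0,0,-0.052,0.009,0,0],[0,0,0,-0.052,0.009,0,0]]'; python3 -m crank '[[0,0,0,-0.024,0.010,0,0],[0,0,0,-0.046,0.024,0,0],[0,0,0,-0.046,0.024,0,0]]'
```

```text
t: 10.5
eef_pos: [0.6661, -0.1316, 0.4636]
tool_rot: [-0.001, 1.0, -0.001, 0.0]
wrist_force: [1.1, -5.2, -10.6]
finger_gap: 0.018
grip_force: 59.5
t: 10.88
eef_pos: [0.6778, -0.1255, 0.4636]
tool_rot: [-0.001, 1.0, -0.001, 0.001]
wrist_force: [2.3, -5.0, -10.2]
finger_gap: 0.0184
grip_force: 59.6
```

```bash
python3 -m crank '[[0,0,0,-0.020,0.018,0,0],[0,0,0,-0.020,0.018,0,0]]'; python3 look.py 3 lug_top stop_end
```

```text
t: 11.12
eef_pos: [0.6817, -0.1221, 0.4636]
tool_rot: [-0.0, 1.0, -0.003, -0.001]
wrist_force: [-1.8, -10.0, -10.0]
finger_gap: 0.0186
grip_force: 59.7
lug_top scene [353.3 200.2] 0.85 D [ 0.6708 -0.0671  0.2254]
lug_top top [406.4 192.3] 0.73 D [ 0.6754 -0.0678  0.2547]
lug_top top [241.9 315.7] 0.21 D [0.4344 0.2559 0.0908]
   TRI (array([ 0.6816, -0.076 ,  0.2196]), np.float64(0.005261927957328806))
stop_end scene [355.9 202.5] 0.83 D [ 0.6864 -0.0954  0.2062]
stop_end top [404.8 200.1] 0.91 D [ 0.6632 -0.0673  0.2408]
stop_end top [248.9 195. ] 0.43 D [ 0.7194  0.263  -0.0004]
   TRI (array([ 0.6675, -0.0716,  0.2196]), np.float64(0.0010766318547411505))
```

```bash
python3 -m crank '[[0,0,0,-0.017,0.020,0,0],[0,0,0,-0.017,0.020,0,0]]'
```

```text
t: 11.68
eef_pos: [0.6836, -0.1201, 0.4635]
tool_rot: [0.001, 1.0, -0.008, -0.005]
wrist_force: [-11.4, -20.3, -6.7]
finger_gap: 0.018
grip_force: 60.2
```

```bash
python3 -m crank '[[0,0,0,-0.009,0.010,0,0],[0,0,0,-0.009,0.010,0,0],[0,0,0,-0.009,0.010,0,0]]'; python3 circ.py .6525 -.0915 -31.3 -10 10 .042 0
```

```text
t: 12.05
eef_pos: [0.6844, -0.1193, 0.4635]
tool_rot: [0.002, 1.0, -0.01, -0.007]
wrist_force: [-16.5, -24.2, -5.8]
finger_gap: 0.018
grip_force: 60.5
[ 0.68442635 -0.11929948  0.46347674] ang now -41.04731712306951 r 0.04233323917706906
[0,0,0,0.017,-0.024,-0.000,0],[0,0,0,0.039,-0.044,-0.000,0],[0,0,0,0.063,-0.060,-0.000,0],[0,0,0,0.090,-0.072,-0.000,0],[0,0,0,0.118,-0.079,-0.000,0],[0,0,0,0.147,-0.081,-0.000,0],[0,0,0,0.176,-0.077,-0.000,0],[0,0,0,0.205,-0.069,-0.000,0],[0,0,0,0.231,-0.056,-0.000,0],[0,0,0,0.254,-0.039,-0.000,0]
```

```bash
python3 -m crank '[[0,0,0,0.017,-0.024,0,0],[0,0,0,0.039,-0.044,0,0],[0,0,0,0.063,-0.060,0,0],[0,0,0,0.090,-0.072,0,0],[0,0,0,0.118,-0.079,0,0],[0,0,0,0.147,-0.081,0,0],[0,0,0,0.176,-0.077,0,0],[0,0,0,0.205,-0.069,0,0],[0,0,0,0.231,-0.056,0,0],[0,0,0,0.254,-0.039,0,0],[0,0,0,0.254,-0.039,0,0]]'; python3 circ.py .6525 -.0915 -131 -5 3 .042 0
```

```text
t: 13.42
eef_pos: [0.624, -0.1219, 0.4636]
tool_rot: [-0.001, 1.0, 0.001, -0.001]
wrist_force: [-4.6, -2.2, -10.1]
finger_gap: 0.0182
grip_force: 60.0
[ 0.62396614 -0.12186204  0.46358021] ang now -133.22205699423608 r 0.04166574715056671
[0,0,0,0.011,0.010,-0.000,0],[0,0,0,0.020,0.021,-0.000,0],[0,0,0,0.029,0.033,-0.000,0]
```

```bash
python3 -m crank '[[0,0,0,0,0,0,0.6],[0,0,0,0,0,0,0.6],[0,0,0,0,0,0,0.6],[0,0,0,0,0,-0.15,0.6],[0,0,0,0,0,-0.3,0.6],[0,0,0.02,0.38,0.8,-0.3,0.6],[0,0,0.04,0.38,0.8,-0.3,0.6],[0,0,0.04,0.38,0.8,-0.2,0.6],[0,0,0.04,0.38,0.8,0,0.6],[0,0,0.04,0.38,0.8,0,0.6]]'; python3 -c "
from h import *
print(tool([.434,.263,.15]),manip.state()['joints'])"
```

```text
t: 14.68
eef_pos: [0.5261, 0.0789, 0.4593]
tool_rot: [0.029, 1.0, -0.0, -0.005]
wrist_force: [-0.2, 0.3, -0.1]
finger_gap: 0.0512
grip_force: 0.0
(array([0.39789434, 0.71419146, 0.62209581]), array([0.52455435, 0.07895589, 0.30456296]), np.float64(176.6828106700874), array([-1.01809474e-02,  2.55802981e-04, -9.99948140e-01])) [ 2.72291555e-02  9.06670240e-02 -1.36651292e-01  1.35364840e+00
  5.32892526e-04  8.51206228e-02]
```

```bash
python3 -m crank '[[0,0,0,0.2,0.35,0.2,0.6],[0,0,0.004,0.4,0.714,0.5,0.6],[0,0,0.004,0.4,0.714,0.62,0.6],[0,0,0.004,0.4,0.714,0.62,0.6],[0,0,0.004,0.4,0.714,0.62,0.6],[0,0,0.004,0.4,0.714,0.62,0.6]]'; python3 look.py 4 lug_top stop_end boat_nose bar_middle boat_rest;  python3 -c "
from h import *
print(tool([.434,.263,.079]),manip.state()['joints'])"
```

```text
t: 15.42
eef_pos: [0.4426, 0.2618, 0.3106]
tool_rot: [0.034, 0.999, 0.0, 0.002]
wrist_force: [0.4, 0.7, 0.0]
finger_gap: 0.0515
grip_force: 0.0
lug_top scene [354.  202.5] 0.73 D [0.3956 0.2627 0.4082]
lug_top top [403.1 194.3] 0.49 D [ 0.6657 -0.057   0.2789]
   TRI (array([ 0.6768, -0.0707,  0.2174]), np.float64(0.008104141310903151))
stop_end scene [354.5 202.5] 0.65 D [0.3951 0.2622 0.4082]
stop_end scene [370.5 236.6] 0.59 D [ 0.6942 -0.1664  0.0909]
stop_end top [405.9 199.4] 0.65 D [ 0.6637 -0.0686  0.2451]
   TRI (array([ 0.6706, -0.0731,  0.2179]), np.float64(0.002189048989811376))
boat_nose scene [239.6 306. ] 0.8 D [ 0.7986  0.1649 -0.0019]
boat_nose scene [256.1 315.6] 0.35 D [0.6393 0.2501 0.0908]
boat_nose top [248.3 196.6] 0.72 D [ 0.7157  0.2644 -0.0012]
boat_nose top [424.8 199.7] 0.61 D [ 0.6492 -0.09    0.3114]
   TRI (array([0.6932, 0.2507, 0.089 ]), np.float64(0.006773493192841642))
bar_middle scene [396.8 351.1] 0.66 D [0.4344 0.0638 0.0119]
bar_middle scene [389.3 160.8] 0.66 D [ 0.6148 -0.1141  0.3192]
bar_middle top [333.1 319.4] 0.62 D [0.4292 0.0564 0.0107]
bar_middle top [248.1 219.5] 0.54 D [0.6442 0.2514 0.0892]
   TRI (array([0.4326, 0.0588, 0.0097]), np.float64(0.008527450161161097))
boat_rest scene [331.4 406.9] 0.7 D [0.4227 0.2693 0.0114]
boat_rest top [242.6 315.2] 0.62 D [0.4383 0.2263 0.3118]
   TRI (array([0.4319, 0.2637, 0.0022]), np.float64(0.006396624657215832))
(array([0.02743182, 0.00486047, 0.30147678]), array([0.44074791, 0.26131751, 0.15437014]), np.float64(176.1186453765054), array([ 1.60097984e-04,  7.88106621e-05, -9.99999984e-01])) [ 4.08959668e-01  1.50468990e-01 -3.96631937e-01  1.02351717e+00
  8.64777777e-06  4.76702079e-01]
```

```bash
python3 - <<'E'
import cv2
a=cv2.imread('pics/top_4.png')[170:370,160:360];b=cv2.imread('pics/scene_4.png')[270:430,220:380]
cv2.imwrite('pics/crop4.png',cv2.hconcat([cv2.resize(a,(400,400),interpolation=2),cv2.resize(b,(400,400),interpolation=2)]))
E
```

```text
(no output)
```

View pics/crop4.png

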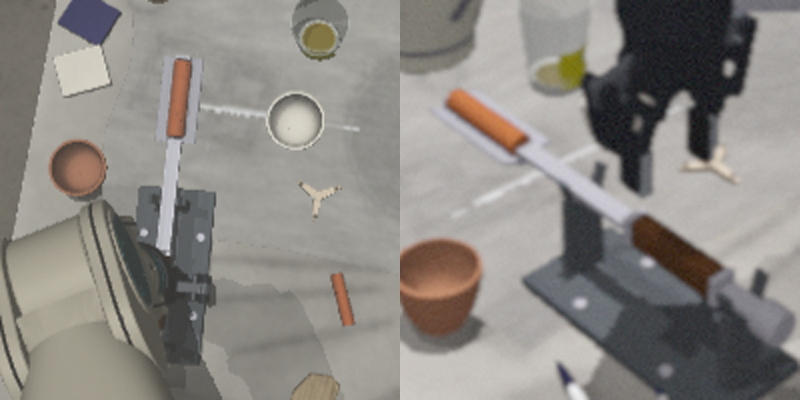

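```bash
python3 -m crank '[[0,0,0,0.027,0.005,0.1,0.6],[0,0,0,0.027,0.005,0.25,0.6],[0,0,0,0.027,0.005,0.302,0.6],[0,0,0,0.027,0.005,0.302,0.6],[0,0,0,0.027,0.005,0.302,0],[0,0,0,0.027,0.005,0.302,0],[0,0,0,0.027,0.005,0.302,0],[0,0,0,0.027,0.005,0.302,0],[0,0,0,0.027,0.005,0.302,0]]';python3 -c "
from h import *
print(tool([.434,.263,.079]))"
```

```text
t: 17.15
eef_pos: [0.4349, 0.2635, 0.235]
tool_rot: [0.034, 0.999, 0.001, 0.001]
wrist_force: [0.2, -1.1, 6.7]
finger_gap: 0.0166
grip_force: 59.4
(array([ 0.0053626 , -0.00319569,  0.00522982]), array([0.43538753, 0.26370538, 0.08031235]), np.float64(176.13877925829323), array([ 0.00295885,  0.00110759, -0.99999501]))
```

```bash
python3 -m crank '[[0,0,0,0,0,-0.04,0],[0,0,0,0,0,-0.12,0],[0,0,0,0,0,-0.22,0],[0,0,0,0,0,-0.3,0],[0,0,0,0,0,-0.32,0],[0,0,0.03,-0.004,-0.03,-0.32,0],[0,0,0.09,-0.011,-0.09,-0.32,0],[0,0,0.16,-0.02,-0.16,-0.32,0],[0,0,0.23,-0.03,-0.23,-0.32,0],[0,0,0.30,-0.038,-0.30,-0.32,0],[0,0,0.37,-0.046,-0.37,-0.32,0],[0,0,0.43,-0.054,-0.43,-0.32,0],[0,0,0.48,-0.06,-0.475,-0.32,0],[0,0,0.494,-0.063,-0.488,-0.32,0],[0,0,0.494,-0.063,-0.488,-0.32,0]]';cat > bt.py <<'E'
from h import *
import sys
np.set_printoptions(precision=4,suppress=True)
exec(open('b.py').read().split("P,ok=cloud")[0].split("suppress=True)")[1])
c=np.array([.6566,-.097]);th=np.radians(-48.1);n=np.array([np.cos(th),np.sin(th)]);l=np.array([-n[1],n[0]])
def kf(p): p=np.asarray(p);d=p[...,:2]-c;return np.stack([d@n-.118,d@l,p[...,2]],-1)*1000
s=manip.state();r=R.from_quat(s['tool_rot']);g=s['eef_pos']+r.apply([0,0,manip.grip_depth]);ax=r.apply([-1,0,0])
print('grasp kiln mm',kf(g),'boat yaw rel',np.degrees(np.arctan2(ax[1],ax[0]))+48.1,'pitch up',np.degrees(np.arcsin(ax[2])),'roll tilt z',r.apply([0,0,1]))
for cm in ['top','scene']:
    P,ok=cloud(cm);Q=kf(P)
    rgb,_=viewer.capture(cm);cv2.imwrite(f'pics/{cm}_{sys.argv[1]}.png',rgb[:,:,::-1])
    k0=kf(g)
    m=ok&(Q[:,0]>k0[0]+60)&(Q[:,0]<min(-150,k0[0]+275))&(abs(Q[:,1]-k0[1])<30)&(Q[:,2]>k0[2]-35)&(Q[:,2]<k0[2]+25)
    q=Q[m];print(cm,m.sum())
    for lo in range(60,270,30):
        z=q[(q[:,0]>k0[0]+lo)&(q[:,0]<k0[0]+lo+30)]
        if len(z)>5:print(lo,'n',len(z),'y med',np.median(z[:,1]),'y range',np.percentile(z[:,1],[3,97]),'z',np.percentile(z[:,2],[10,50,90]),'xmax',z[:,0].max())
E
python3 bt.py 5; python3 -c "
from h import *
print(manip.state()['joints'])
print([ (r['uv'],r['conf']) for c in ['scene','top'] for r in spotter.landmark_of(c,'boat_nose')])"
```

```text
t: 19.02
eef_pos: [0.4411, 0.1401, 0.3127]
tool_rot: [0.409, 0.912, -0.0, -0.001]
wrist_force: [0.4, 0.2, -3.8]
finger_gap: 0.0174
grip_force: 58.8
grasp kiln mm [-438.5422   -2.188   158.0469] boat yaw rel -0.24349782854168467 pitch up -0.057993091606482305 roll tilt z [-0.0015  0.     -1.    ]
top 1389
60 n 97 y med -1.8191024014592854 y range [-8.7714  6.0552] z [155.9664 157.9021 160.0306] xmax -348.60035604123453
90 n 114 y med -1.5576026986123426 y range [-8.8514  6.1722] z [155.2171 157.8728 160.2503] xmax -318.5430156039161
120 n 112 y med -1.3698846323001759 y range [-8.7917  5.9809] z [154.9077 157.0874 159.1004] xmax -288.69543933796274
150 n 236 y med -1.7471421436335484 y range [-22.4287  19.272 ] z [148.4103 154.215  163.3742] xmax -258.6702117137177
180 n 314 y med -1.8293610952381398 y range [-23.0506  19.6813] z [148.442  153.1084 164.1128] xmax -228.60632010610536
210 n 315 y med -1.9773099206337263 y range [-23.1331  19.8123] z [148.3596 152.9891 164.3634] xmax -198.65146498348477
240 n 201 y med -2.0243989771690365 y range [-23.1456  19.7114] z [147.5136 151.912  162.9645] xmax -178.07266926475933
scene 32
60 n 32 y med -4.840733498049622 y range [-9.6872  0.2192] z [158.7499 160.2029 161.1027] xmax -354.3994981492301
[ 1.68778827e-01  6.07618810e-02 -4.88500419e-01  1.02173959e+00
  1.51196085e-04  1.01142676e+00]
[([388.7, 229.6], 0.8), ([406.5, 218.3], 0.32)]
```

```bash
python3 -m crank '[[0,0,0,0,0,0.03,0],[0,0,-0.003,-0.02,0.007,0.08,0],[0,0,-0.003,-0.06,0.007,0.102,0],[0,0,-0.003,-0.08,0.007,0.104,0],[0,0,-0.003,-0.08,0.007,0.104,0],[0,0,-0.003,-0.08,0.007,0.104,0]]'; python3 bt.py 6; python3 - <<'E'
import cv2
a=cv2.imread('pics/top_6.png')[150:290,330:470];b=cv2.imread('pics/scene_6.png')[175:295,325:445]
cv2.imwrite('pics/crop6.png',cv2.hconcat([cv2.resize(a,(400,400),interpolation=2),cv2.resize(b,(400,400),interpolation=2)]))
E
```

```text
t: 20.08
eef_pos: [0.4563, 0.1265, 0.2877]
tool_rot: [0.407, 0.913, 0.0, 0.0]
wrist_force: [-0.4, -0.0, -3.7]
finger_gap: 0.0168
grip_force: 58.8
grasp kiln mm [-418.1601    0.2364  133.0155] boat yaw rel 0.030065345801901344 pitch up 0.002261755695152896 roll tilt z [ 0.0003  0.0002 -1.    ]
top 1283
60 n 49 y med 0.2298641913255741 y range [-5.9902  9.2036] z [129.426  132.2578 134.4908] xmax -328.4718561625158
90 n 108 y med 1.2665668293890728 y range [-5.9289  8.774 ] z [129.8301 131.974  134.584 ] xmax -298.2420380538896
120 n 107 y med 1.663205077061042 y range [-5.8259  9.1766] z [129.6193 132.3673 135.0417] xmax -268.60663552899854
150 n 227 y med 1.3113042448194119 y range [-19.3112  22.7922] z [123.1636 129.1136 137.7351] xmax -238.17661206969342
180 n 301 y med 1.4246688834411834 y range [-19.5741  23.1522] z [123.4391 128.8568 139.3053] xmax -208.22787089784427
210 n 300 y med 1.852258435198498 y range [-19.6382  23.3835] z [123.3343 128.2766 139.4184] xmax -178.16344806372703
240 n 191 y med 1.2802814486247887 y range [-19.5844  23.2217] z [123.0075 127.5839 138.9585] xmax -157.38381795945406
scene 27
60 n 27 y med -2.2273230992963544 y range [-6.8215  1.8683] z [133.2134 134.2372 136.1444] xmax -336.29453104394736
```

View pics/crop6.png

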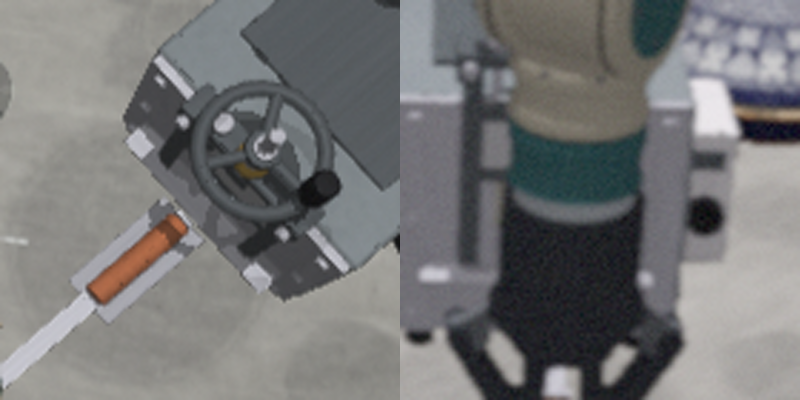

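```bash
python3 -m crank '[[0,0,0,-0.005,-0.002,0.004,0],[0,0,0,-0.03,-0.002,0.004,0],[0,0,0,-0.08,-0.002,0.004,0],[0,0,0,-0.14,-0.002,0.004,0],[0,0,0,-0.20,-0.002,0.004,0],[0,0,0,-0.26,-0.002,0.004,0],[0,0,0,-0.32,-0.002,0.004,0],[0,0,0,-0.38,-0.002,0.004,0],[0,0,0,-0.44,-0.002,0.004,0],[0,0,0,-0.50,-0.002,0.004,0],[0,0,0,-0.56,-0.002,0.004,0],[0,0,0,-0.62,-0.002,0.004,0],[0,0,0,-0.65,-0.002,0.004,0],[0,0,0,-0.66,-0.002,0.004,0],[0,0,0,-0.66,-0.002,0.004,0]]'; python3 bt.py 7|head -6; python3 -c "
from h import *
print(manip.state()['joints'])"
```

```text
t: 22.15
eef_pos: [0.5659, 0.0036, 0.2864]
tool_rot: [0.407, 0.913, -0.0, -0.0]
wrist_force: [0.1, 0.9, -3.1]
finger_gap: 0.0173
grip_force: 58.8
grasp kiln mm [-253.5833   -0.3846  131.6511] boat yaw rel 0.05046105857291394 pitch up -0.032848258431077776 roll tilt z [-0.0006  0.0003 -1.    ]
top 0
scene 36
60 n 30 y med -2.412764151550661 y range [-6.8584  2.7387] z [132.0523 133.346  134.4857] xmax -163.97436988371123
90 n 6 y med -5.052704028074435 y range [-7.2153 -0.8453] z [130.7863 132.2192 134.0116] xmax -156.78753282232236
[-1.07435324e-01  2.61900443e-01 -3.09137169e-01  1.00009659e+00
  8.95961033e-05  7.30766604e-01]
```

```bash
python3 -m crank '[[0,0,0,0,0,-0.012,0],[0.0556,0,0,0,0.055,-0.0096,0],[0.1111,0,0,0,0.1094,-0.0024,0],[0.1667,0,0,0,0.1631,0.0095,0],[0.2222,0,0,0,0.2155,0.026,0],[0.2222,0,0,0,0.2155,0.026,0]]';cat > ax.py <<'E'
from h import *
np.set_printoptions(precision=4,suppress=True)
c=np.array([.6566,-.097]);th=np.radians(-48.1);n=np.array([np.cos(th),np.sin(th)]);l=np.array([-n[1],n[0]])
s=manip.state();r=R.from_quat(s['tool_rot']);g=s['eef_pos']+r.apply([0,0,.1575]);a=r.apply([-1,0,0]);nose=g+a*.263;sl=g+a*.12
for p in (g,sl,nose):d=p[:2]-c;print('kiln',(d@n-.118)*1000,(d@l)*1000,p[2]*1000)
z=-r.apply([0,0,1]);print('yaw rel',np.degrees(np.arctan2(a[1],a[0]))+48.1,'pitch',np.degrees(np.arcsin(a[2])),'roll',np.degrees(np.arctan2(np.r_[l,0]@z,z[2])),s['joints'])
E
python3 ax.py
```

```text
t: 23.1
eef_pos: [0.6071, 0.0405, 0.2793]
tool_rot: [0.4, 0.9, -0.158, -0.071]
wrist_force: [1.0, -0.4, -3.9]
finger_gap: 0.0174
grip_force: 59.3
kiln -253.36515175119578 1.2851062890903062 131.26631811073173
kiln -133.36550046362942 1.567224043118366 131.20228346916775
kiln 9.634083987387326 1.9034143666685979 131.12597552130404
yaw rel 0.1347014485261795 pitch -0.03057429065308833 roll 19.924930161253794 [ 0.0044  0.4419 -0.0909  1.3023 -0.2287  0.872 ]
```

```bash
python3 -m crank '[[0.0556,0,0,0,0.055,0.0024,0],[0.1111,0,0,0,0.1094,0.0096,0],[0.1667,0,0,0,0.1631,0.0215,0],[0.2222,0,0,0,0.2155,0.038,0],[0.2667,0,0,0,0.2562,0.0545,0],[0.2667,0,0,0,0.2562,0.0545,0],[0.2667,0,0,0,0.2562,0.0545,0],[0.2667,0,0,0,0.2562,0.0545,0]]';python3 ax.py
```

```text
t: 24.1
eef_pos: [0.6473, 0.0762, 0.2464]
tool_rot: [0.378, 0.847, -0.341, -0.152]
wrist_force: [-1.3, -0.0, -2.5]
finger_gap: 0.0171
grip_force: 59.5
kiln -253.04407648443632 -0.4463291698336104 132.86990175344133
kiln -133.0441310851444 -0.4327950421842006 132.98357230518874
kiln 9.955803849011957 -0.4166668734019566 133.11902971268773
yaw rel 0.006462072860408341 pitch 0.05427369870031081 roll 43.87691499711995 [ 0.093   0.6951  0.1576  1.6906 -0.4264  1.0801]
```

```bash
python3 -m crank '[[0,0,0,0,0,0,0],[0,0,0,0,0,0,0],[0,0,0,0,0,0,0],[-0.0556,0,0,0,-0.055,0.0024,0],[-0.1111,0,0,0,-0.1094,0.0096,0],[-0.1667,0,0,0,-0.1631,0.0215,0],[-0.2222,0,0,0,-0.2155,0.038,0],[-0.2778,0,0,0,-0.2663,0.059,0],[-0.3333,0,0,0,-0.315,0.0844,0],[-0.3889,0,0,0,-0.3614,0.1139,0],[-0.4444,0,0,0,-0.405,0.1474,0],[-0.4889,0,0,0,-0.4376,0.1768,0],[-0.4889,0,0,0,-0.4376,0.1768,0],[-0.4889,0,0,0,-0.4376,0.1768,0]]';python3 ax.py
```

```text
t: 25.85
eef_pos: [0.5661, 0.0037, 0.2894]
tool_rot: [0.407, 0.913, -0.001, -0.0]
wrist_force: [0.3, -0.6, -2.2]
finger_gap: 0.017
grip_force: 59.5
kiln -253.42447614638053 -0.38180656970810767 131.94614614444953
kiln -133.42452548658684 -0.27665898656582055 131.91811700159198
kiln 9.575415716333996 -0.15135811665452278 131.88471560635338
yaw rel 0.05020428062761084 pitch -0.013382930030917228 roll 0.0797862782759209 [-0.1075  0.2599 -0.3047  1.0073 -0.0009  0.7311]
```

```bash
python3 -m crank '[[0,0,0,0.01,0,0,0],[0,0,0,0.04,0,0,0],[0,0,0,0.10,0,0,0],[0,0,0,0.16,0,0,0],[0,0,0,0.22,0,0,0],[0,0,0,0.28,0,0,0],[0,0,0,0.34,0,0,0],[0,0,0,0.40,0,0,0],[0,0,0,0.46,0,0,0],[0,0,0,0.52,0,0,0],[0,0,0,0.58,0,0,0],[0,0,0,0.64,0,0,0],[0,0,0,0.70,0,0,0],[0,0,0,0.74,0,0,0],[0,0,0,0.75,0,0,0],[0,0,0,0.75,0,0,0]]';python3 bt.py 8
python3 - <<'E'
import cv2
a=cv2.imread('pics/top_8.png')[130:350,230:450];b=cv2.imread('pics/scene_8.png')[175:295,325:445]
cv2.imwrite('pics/crop8.png',cv2.hconcat([cv2.resize(a,(400,400),interpolation=2),cv2.resize(b,(400,400),interpolation=2)]))
E
```

```text
t: 27.85
eef_pos: [0.4408, 0.1431, 0.2895]
tool_rot: [0.407, 0.913, 0.0, 0.0]
wrist_force: [0.8, 0.8, -2.9]
finger_gap: 0.0168
grip_force: 59.5
grasp kiln mm [-440.7375   -0.2333  134.8422] boat yaw rel 0.056322035403745474 pitch up 0.025323318269431357 roll tilt z [ 0.0005 -0.0002 -1.    ]
top 1338
60 n 99 y med 0.5917289975158152 y range [-6.2748  8.4036] z [131.6571 134.5754 137.3124] xmax -351.48824900264725
90 n 112 y med 1.0730343808031688 y range [-6.5036  8.4614] z [131.8129 134.4234 137.0222] xmax -320.88634454031524
120 n 108 y med 1.2244894246869589 y range [-6.1664  8.7797] z [132.3897 134.8392 137.2278] xmax -291.4161956299476
150 n 216 y med 1.8181253804107156 y range [-19.6466  22.5319] z [122.5953 128.3738 134.9168] xmax -260.751645407058
180 n 306 y med 1.4182671279988504 y range [-20.1651  22.6226] z [121.6173 125.9529 130.5284] xmax -230.76658437642834
210 n 292 y med 1.5966232381386085 y range [-19.8261  22.9216] z [121.7046 125.7373 130.1677] xmax -200.77328968225532
240 n 205 y med 2.089082588593212 y range [-19.775   22.9655] z [121.4934 126.4092 131.6989] xmax -180.20021696468328
scene 26
60 n 26 y med -3.184316127505874 y range [-7.1951  0.9044] z [134.67   136.3589 138.121 ] xmax -362.69210882966723
```

View pics/crop8.png

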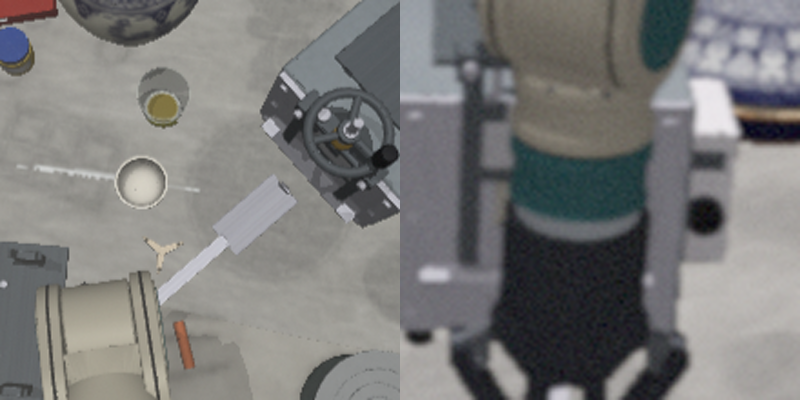

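```bash
python3 -m crank '[[0,0,-0.03,0.02,0.02,0,0],[0,0,-0.1,0.076,0.062,0,0],[0,0,-0.18,0.137,0.111,0,0],[0,0,-0.26,0.198,0.161,0,0],[0,0,-0.34,0.259,0.21,0,0],[0,0,-0.42,0.32,0.26,0,0],[0,0,-0.47,0.358,0.291,0,0],[0,0,-0.491,0.374,0.304,0,0],[0,0,-0.491,0.374,0.304,0,0],[0,0,-0.491,0.374,0.304,0,0]]';python3 -c "
from h import *
np.set_printoptions(precision=4,suppress=True)
print(tool([.4354,.2637,.0803]))
s=manip.state();r=R.from_quat(s['tool_rot'])
print(r.inv().apply(np.array([.4349,.2635,.235])-s['eef_pos'])/.25)"
```

```text
t: 29.3
eef_pos: [0.4347, 0.263, 0.2894]
tool_rot: [0.034, 0.999, -0.0, -0.0]
wrist_force: [0.3, -0.2, -2.8]
finger_gap: 0.0168
grip_force: 59.5
(array([-0.0027,  0.0032,  0.2174]), array([0.4347, 0.263 , 0.1347]), np.float64(176.09238417744484), array([-0.0002, -0.0004, -1.    ]))
[-0.0006  0.0021  0.2174]
```

```bash
python3 -m crank '[[0,0,0,-0.001,0.002,0.05,0],[0,0,0,-0.001,0.002,0.12,0],[0,0,0,-0.001,0.002,0.17,0],[0,0,0,-0.001,0.002,0.2,0],[0,0,0,-0.001,0.002,0.214,0],[0,0,0,-0.001,0.002,0.218,0],[0,0,0,-0.001,0.002,0.218,0]]'
```

```text
t: 30.18
eef_pos: [0.4353, 0.264, 0.2354]
tool_rot: [0.034, 0.999, 0.0, 0.0]
wrist_force: [-0.6, -0.1, -2.7]
finger_gap: 0.017
grip_force: 59.6
```

```bash
python3 -m crank '[[0,0,0,0,0,0.005,0],[0,0,0,0,0,0.008,0],[0,0,0,0,0,0.008,0]]'
```

```text
t: 30.55
eef_pos: [0.4354, 0.2641, 0.235]
tool_rot: [0.034, 0.999, 0.0, 0.001]
wrist_force: [-3.5, -1.5, 8.9]
finger_gap: 0.0173
grip_force: 61.5
```

Seated (+8.9 N). Release, rise and check.

```bash
python3 -m crank '[[0,0,0,0,0,0,0.3],[0,0,0,0,0,0,0.6],[0,0,0,0,0,0,0.6],[0,0,0,0,0,0,0.6],[0,0,0,0,0,-0.1,0.6],[0,0,0,0,0,-0.3,0.6],[0,0,0,0,0,-0.55,0.6],[0,0,0,0,-0.4,-0.8,0.6],[0,0,0,0,-0.8,-0.8,0.6],[0,0,0,0,-0.8,-0.8,0.6],[0,0,0,0,-0.8,-0.8,0.6],[0,0,0,0,-0.8,-0.8,0.6]]'; python3 b.py | grep -E 'boat|bar'; python3 look.py 9 lug_top stop_end; python3 - <<'E'
import cv2
a=cv2.imread('pics/top_9.png')[150:390,160:400];b=cv2.imread('pics/scene_9.png')[140:440,200:500]
cv2.imwrite('pics/crop9.png',cv2.hconcat([cv2.resize(a,(400,400),interpolation=2),cv2.resize(b,(400,400),interpolation=2)]))
E
```

```text
t: 32.05
eef_pos: [0.4215, 0.063, 0.4334]
tool_rot: [0.035, 0.999, 0.0, 0.001]
wrist_force: [-0.3, 1.0, 0.4]
finger_gap: 0.0513
grip_force: 0.0
boat 0.84 1998 [0.5418 0.2577] yaw -3.5491148477654857 ends [0.3348 0.2705] [0.7102 0.2473] z [0.0661 0.0778 0.0903]
boat_handle 0.71 1900 [0.5441 0.2575] yaw -3.488198347645718 ends [0.3346 0.2702] [0.7102 0.2473] z [0.0674 0.0781 0.0904]
boat_rest 0.66 2801 [0.453  0.2595] yaw -3.4745725671585035 ends [0.3511 0.2657] [0.5554 0.2533] z [0.0051 0.0095 0.0765]
lug_top scene [353.2 205.7] 0.66 D [ 0.676  -0.0738  0.2084]
lug_top top [403.8 193.8] 0.61 D [ 0.667  -0.0585  0.2776]
lug_top top [424.1 204.4] 0.61 D [ 0.6462 -0.0946  0.2854]
   TRI (array([ 0.6806, -0.0737,  0.2074]), np.float64(0.0071497910574999275))
stop_end top [405.1 198.3] 0.76 D [ 0.6648 -0.0662  0.2496]
```

View pics/crop9.png

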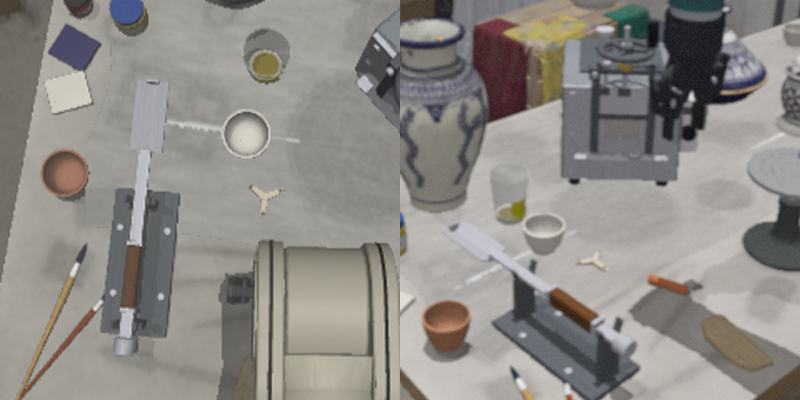

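The boat is seated on its rest at its old place with the trough empty. The bowls and glass stand unmoved, and the gripper is clear of everything.

```bash
python3 -c "
from cell import manip
print(manip.sign_off())"
```

```text
the job is handed in; nothing more can be done
None
```

The job is handed in: I cranked the gate to its felt stop and backed it off about 90°, tipped the bar out inside the kiln, and laid the empty boat back on its rest; I didn't see the bar lying on the kiln floor, since the empty trough is my only sign it rolled out, and no verdict came back.

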